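Make up the oil-immersion kit and the counting kit for the field microscopes

ROBOT

A 7-joint arm with a two-finger parallel gripper is mounted at the origin on a cart in front of the work surface, level with it; the furniture and walls round the work are solid. World frame = base frame: x ahead of the robot, y to its left, z up, the work surface at z = 0. Lengths are in m, angles in rad, forces in N, time in s.
With the tool pointing down it reaches from about 0.425 to 0.875 m from the base axis. Payload 9.9 kg.
Tool frame: the origin (TCP) lies at the very end of the fingers, on their centre line; the grasp point (between the pads) lies 19 mm behind it; z points along the fingers, y is the line along which they close (so a half turn about z gives the same grasp; the last joint's range is limited). The gripper opens to 85 mm and grips with 20 to 120 N. Pads are 22 mm wide; open, the fingers measure 114 mm over their backs; the gripper's body (76 mm by 85 mm) begins 54 mm behind the grasp point. The pads swing forward as they close: fully open they stand 13 mm farther back than shut.
Start: joints at [-1.336, 0.576, 0.025, 1.437, -0.015, 1.129, -0.057], TCP at [0.212, 0.641, 0.231] pointing down, gripper open.
Joint ranges: [-2.76, 2.76], [-0.34, 2.15], [-1.52, 1.57], [0.19, 2.46], [-1.09, 4.23], [0.17, 1.99], [-2.82, 2.82]. Speed limits (rad/s): [2.22, 2.22, 3.01, 3.01, 3.14, 3.14, 3.14].

INTERFACE

Orientations are given as a unit quaternion [w, x, y, z].
In Python, from cell import robot gives the robot as it stands.
- The arm moves only by the tool servo_tool, never from a script. Its argument "series" is a list that holds one entry, the list of rows, each a list of 6 numbers: the shift along the tool's x, y, z in a scale on which 1.0 is 60 cm, then the turn, a rotation vector about the tool's x, y, z in parts of the range, where 1.0 means pi/2 rad. A call has 1 to 10 rows; each row is the pose to reach, as a shift and turn from the pose commanded when the call began, along the tool's axes at that moment; what a row does not reach only later rows make up. A row lasts 1/8 s, in which the tool goes at most 62.5 mm and 10.7 degrees, less where a joint would pass 70% of its speed; a pose out of reach is approached as far as the arm can. No shift or turn number may pass 1 either way. A call with a gripper value outside its range is refused whole. "jaw" is the closure, from -1 (fully open) to 1 (shut), set as the call begins (left out, the last holds). The fingers move at their own pace and stop on an object; "squeeze" is the grip in N (left out, the last holds). Time passes only in rows, so rows that repeat a pose let the fingers close. It gives the time, the measured TCP pose, the force, the opening and the grip force at its end, in the units of the state.
- robot.read_state(): the state, without advancing time (a new reading comes with each control period).
- robot.get_image(name): name is "side" or "top" or "wrist"; returns a dict with "pixels" (400x640x3 uint8, red, green, blue), "depth" (400x640 float32, m along the optical axis (not along the pixel's ray), 0 where there is no reading), "vertical_fov" (degrees; the focal length in pixels is half the picture's height over the tangent of half this angle, whatever the lens; pixels are square), "cx", "cy" (the principal point, pixels), "pose" (4x4, takes a point from camera to world coordinates). Camera axes: x right, y down, z forward; pixel columns grow to the right and rows downward; lengths in m; the calibration is good to about 2 mm. A picture is of the moment at which its call begins.
- robot.hand_in(): hands the job in; it is judged then, once.
The state is a dict: "time": time; "joints": joint angles; "joint_velocities": joint speeds; "effort": joint torques, N m; "tcp_pos": TCP position; "ee_rot": TCP orientation; "force": force on the tool from outside, world axes, zero at the start; "ft_torque": the same for the moment, N m; "width": finger opening in m; "finger_force": force on a finger pad.
Only numpy, scipy, OpenCV 4.12 (cv2) and the standard library are available. Lean on these libraries where they do the work, as an engineer would, in place of code of your own. Each camera call takes 0.05 s, during which the arm holds its last target. There are 200 camera calls.

TASK

From the things at the front of the bench, make up two kits to go out with the field microscopes. Stand the oil bottle and the objective case in the narrow wooden carrier and lock them tight by driving the wooden wedge firmly down into the gap left at its leaning end board; set the tally counter in the round recess of the grey tray and the small white carton flat in the oblong one. Keep the oil bottle upright throughout, and leave the spare eyepiece where it stands.

Things in the scene. Friction and masses are not known exactly. Their poses are not given: they have to be found in the camera images.
- oil_bottle: Amber dropper bottle of immersion oil, standing at the front of the bench (another, at the back wall, is not meant), 68 mm high: round body 30 mm across up to 44 mm, then a black dropper cap 20 mm across. 35 g. Origin: centre of the underside, z up.
- objective_case: Screw-top case for an objective, standing, 59 mm high: round cream base 33 mm across up to 35 mm, then a round black cap 36 mm across. 60 g. Origin: centre of the underside, z up.
- tally_counter: Grey metal hand tally counter: round body 43 mm across and 28 mm high whose axis stands at y = -4 mm of this frame; thumb plunger at x = +10 mm, up to 40 mm high; small reset knob on the +y side, out to y = 26 mm. 110 g. Origin: centre of the underside, z up. Take the round body across x.
- carton: Small white flat carton, lying at the front of the bench (another, at the back wall, is not meant): 34 mm along its x, 62 mm along its y, 18 mm high. 45 g. Origin: centre of the underside, z up.
- wedge: Plain wooden wedge standing on its thin end, 55 mm high, 36 mm wide (x), 50 g. +y face upright, at y = +9 mm; -y face slopes 0.29 mm per mm of height, from y = -9 mm at the foot to -25 mm at the top: 18 mm thick at the foot, 34 mm at the top. Origin: centre of the underside of the foot, z up. At the start the sloping face looks to the robot's right, within 0.5 rad.
- carrier: Narrow open wooden box, fixed, its length along y. Origin: centre of the underside, on the bench. Floor 6 mm thick; inside 46 mm wide (x); side walls 8 mm thick, 30 mm high. Upright end board at +y, inner face at y = +48 mm, 54 mm high. Bottle and case stand one behind the other along y, in either order, close to the upright board: 66 mm long when touching.
- carrier_gap (a point): On the carrier: foot of the leaning end board's inner face (its y = -31 mm, on the floor, 6 mm up). The face leans out at the wedge's slope to y = -45 mm at 54 mm height. The wedge goes in here thin end down, sloping face to the board, upright face to the load; it binds with its foot 10 to 22 mm above the bench, and pushed down with about 15 N stays tight when let go.
- fitted_tray: Grey plastic tray, fixed to the bench, 98 mm in x, 162 mm in y, 14 mm thick, with two recesses 10 mm deep (floor 4 mm above the bench): a round one, 70 mm across, centred at y = +40 mm, for the tally counter; an oblong one, centred at y = -39 mm, 80 mm along x and 52 mm along y, for the carton (its long side along the tray's x). Origin: centre of the underside.
- spare_eyepiece: Black spare eyepiece standing on the bench, a bystander: 39 mm across, 46 mm high, narrower (24 mm) above 30 mm. Origin: centre of the underside. Not part of either kit. Two tall microscopes flank the work: the left one lies beyond y = 0.33 m where x > 0.42 m, the right one between y = -0.12 and -0.28 m where x > 0.47 m; carry things round in front of them.
Things that resemble listed ones, but are neither listed nor needed, are in the scene too. What is shaped like the oil_bottle but turquoise or yellow is not meant.

How it is judged:
By the outcome, as a careful person would: the job done as asked, in the order asked, and still so for the second after the job is handed in, with the robot touching nothing.
It also fails if it takes over 144 s, if anything falls off the work surface, if the arm or the gripper's body presses on something with over 40 N, if the wrist force passes 120 N, or if a joint passes its speed limit or range.

## Working session

There is one attempt and no reset: what is moved stays moved. The work goes in short steps, Python scripts to look and compute and a tool call to move; the robot and the scene stay as the last step left them, time stands still between calls to the robot, and variables do not carry over. Pictures are saved under pics/ and viewed, at most 17 in all, crops included, and the job is handed in when it is done.

Besides the shell and the picture viewer there is one more tool, called in YAML: its name, and indented under it one key for each argument. servo_tool: Moves the arm, as the interface text tells. Its arguments: {"type":"object","properties":{"series":{"type":"array","items":{"type":"array","items":{"type":"array","items":{"type":"number"}}}},"jaw":{"type":"number"},"squeeze":{"type":"number"}},"required":["series"]}

```bash
ls; mkdir -p pics
cat > h.py <<'E'
import numpy as np, cv2
from cell import robot
def grab(n):
    d=robot.get_image(n); d['f']=200/np.tan(np.radians(d['vertical_fov'])/2); return d
def save(d,name,crop=None,s=1):
    p=d['pixels'][:,:,::-1]
    if crop: p=p[crop[1]:crop[3],crop[0]:crop[2]]
    cv2.imwrite('pics/'+name,cv2.resize(p,None,fx=s,fy=s,interpolation=cv2.INTER_CUBIC))
def ray(d,u,v):
    P=np.array(d['pose']); r=P[:3,:3]@np.array([(u-d['cx'])/d['f'],(v-d['cy'])/d['f'],1]); return P[:3,3],r
def onz(d,u,v,z):
    o,r=ray(d,u,v); return o+r*(z-o[2])/r[2]
def cloud(d):
    v,u=np.mgrid[:400,:640]; z=d['depth']; P=np.array(d['pose'])
    c=np.stack([(u-d['cx'])/d['f']*z,(v-d['cy'])/d['f']*z,z],-1); return c@P[:3,:3].T+P[:3,3]
E
python3 - <<'E'
from h import *
for n in ['side','top','wrist']:
    d=grab(n); save(d,n+'0.png'); print(n,d['vertical_fov'],np.round(d['pose'],3).tolist(),d['cx'],d['cy'])
s=robot.read_state(); print({k:np.round(v,3).tolist() for k,v in s.items()})
E
```

```text
pics
side 44.923485436905025 [[-0.47, -0.397, 0.788, -0.535], [-0.883, 0.195, -0.428, 0.558], [0.016, -0.897, -0.442, 0.602], [0.0, 0.0, 0.0, 1.0]] 325.6612980491185 202.57788271092804
top 54.82878687785569 [[-0.019, -0.982, 0.186, 0.314], [-1.0, 0.018, -0.011, 0.033], [0.008, -0.186, -0.983, 1.079], [0.0, 0.0, 0.0, 1.0]] 319.3967067027387 193.2646693068553
wrist 67.0563002935971 [[0.312, 0.911, 0.271, 0.142], [0.95, -0.299, -0.091, 0.663], [-0.002, 0.286, -0.958, 0.374], [0.0, 0.0, 0.0, 1.0]] 321.7808066213422 199.5303634287331
{'time': 0.15, 'joints': [-1.336, 0.576, 0.025, 1.438, -0.015, 1.129, -0.057], 'joint_velocities': [0.0, -0.002, -0.0, -0.001, 0.001, -0.001, 0.001], 'effort': [0.002, -76.627, 2.252, -28.618, 0.015, 0.01, 0.0], 'tcp_pos': [0.211, 0.641, 0.231], 'ee_rot': [-0.0, 0.159, 0.987, -0.001], 'force': [-0.307, -0.244, 0.141], 'ft_torque': [-0.031, 0.041, -0.058], 'finger_force': 0.0, 'width': 0.085}
```

View pics/top0.png

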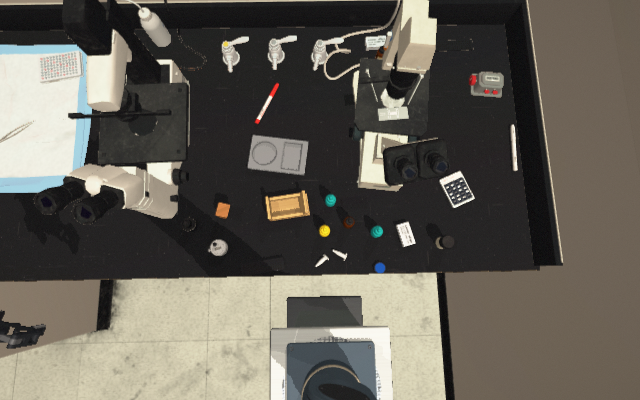

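View pics/side0.png

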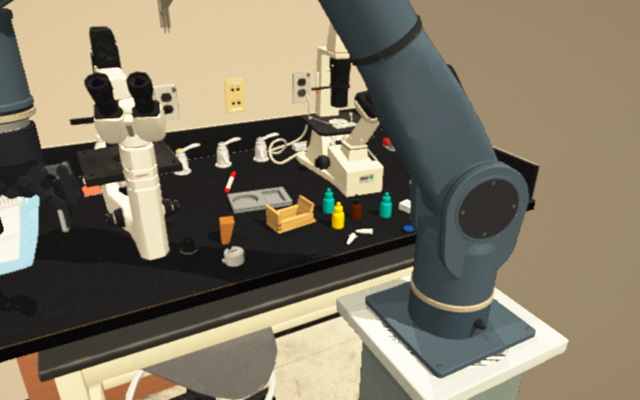

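Top view: the amber bottle candidates are dark amber (348,223), yellow (325,230), and turquoise (331,200) and (377,231). The carton is at (405,234), with the grey-white keypad-like object at (456,189) and the rack at (60,67) as decoys. The case is probably at (445,242), wedge (222,210), counter (219,247), eyepiece (189,224), carrier (287,205), tray (278,154). By description I choose the amber one at (348,223) and the carton at (405,234). Next is a close crop to check.

Run:
```python
from h import *
d=grab('top'); save(d,'topc.png',(170,130,470,280),2.66)
c=cloud(d)
for n,u,v in [('amber',348,223),('carton',405,234),('case',445,242),('wedge',222,210),('counter',219,247),('eyep',189,224),('tray',278,137),('bench',300,260),('yellow',325,230)]:
    print(n,np.round(c[v,u],3),np.round(onz(d,u,v,0.02),3))
np.set_printoptions(precision=3,suppress=True)
# edge extents
```

```text
amber [ 0.425 -0.053  0.058] [ 0.429 -0.056  0.02 ]
carton [ 0.396 -0.213  0.017] [ 0.396 -0.212  0.02 ]
case [ 0.37  -0.308  0.058] [ 0.372 -0.32   0.02 ]
wedge [0.466 0.283 0.055] [0.472 0.291 0.02 ]
counter [0.37  0.294 0.031] [0.37  0.296 0.02 ]
eyep [0.431 0.371 0.049] [0.434 0.38  0.02 ]
tray [ 0.687  0.138 -0.001] [0.68  0.136 0.02 ]
bench [0.331 0.077 0.002] [0.331 0.077 0.02 ]
yellow [0.406 0.008 0.068] [0.411 0.007 0.02 ]
```

View pics/topc.png

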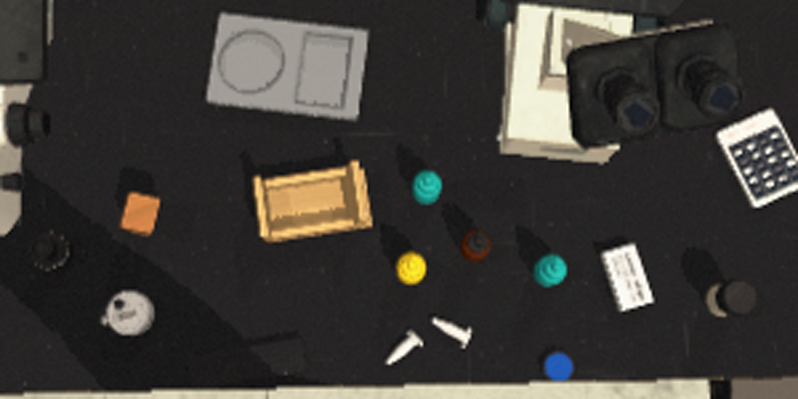

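The crop confirms the choice: amber bottle at crop (476,244) between yellow and turquoise, carton (627,276), case (733,298), wedge (140,213), carrier (312,201), tray (287,65). Next I write a planner and get the wrist camera over the work.

```bash
cat >> h.py <<'E'
from scipy.spatial.transform import Rotation as Ro
def pose():
    s=robot.read_state(); q=s['ee_rot']; return np.array(s['tcp_pos']),Ro.from_quat([q[1],q[2],q[3],q[0]]),s
def plan(p,yaw,flip=None,start=None):
    """row (cm, rotvec) to reach TCP p, pointing down, closing line (tool y) at world angle yaw (deg, mod 180)"""
    t,R,s=pose() if start is None else start
    best=None
    for k in (0,180):
        a=np.radians(yaw+k); y=np.array([np.cos(a),np.sin(a),0]); z=np.array([0,0,-1.]); x=np.cross(y,z)
        G=Ro.from_matrix(np.stack([x,y,z],1)); rv=(R.inv()*G).as_rotvec()
        if flip is not None and k!=flip: continue
        if best is None or np.linalg.norm(rv)<np.linalg.norm(best[1]): best=(R.inv().apply(np.array(p)-t)*100,rv,G)
    print('row',np.round(best[0],2).tolist(),np.round(best[1],3).tolist()); return (np.array(p),best[2],None)
E
python3 - <<'E'
from h import *
d=grab('wrist'); t,R,s=pose(); P=np.array(d['pose'])
print('cam in tool',R.inv().apply(P[:3,3]-t),R.inv().as_matrix()@P[:3,:3])
print(R.as_matrix())
plan([0.42,0.2,0.35],0); plan([0.42,0.2,0.35],0,0);plan([0.42,0.2,0.35],0,180)
E
```

```text
cam in tool [ 0.07291613 -0.0010652  -0.14313208] [[ 1.17478911e-03 -9.58376688e-01 -2.85504368e-01]
 [ 9.99999248e-01  1.22625579e-03 -1.49465457e-06]
 [ 3.51533825e-04 -2.85504152e-01  9.58377408e-01]]
[[-9.49623910e-01  3.13391756e-01 -1.94316886e-04]
 [ 3.13391814e-01  9.49623650e-01 -7.03581589e-04]
 [-3.59687595e-05 -7.29035221e-04 -9.99999734e-01]]
row [-33.62, -35.34, -11.88] [-0.001, 0.0, 1.252]
row [-33.62, -35.34, -11.88] [-0.001, 0.0, 1.252]
row [-33.62, -35.34, -11.88] [-0.001, -0.001, -1.89]
```

Run:
```python
from h import *
plan([0.28,0.38,0.33],90); plan([0.45,0.03,0.36],90)
```

```text
row [-14.68, -22.63, -9.89] [-0.001, -0.0, -0.319]
row [-41.79, -50.54, -12.87] [-0.001, -0.0, -0.319]
```

Units first: shifts go in shares of 60 cm and turns go in shares of pi/2 rad. So -50.5 cm is -0.8417, -41.8 cm is -0.6967, -0.32 rad is -0.2037.

servo_tool:
  series:
    - [[-0.245,-0.3767,-0.165,0,0,-0.2037],[-0.245,-0.3767,-0.165,0,0,-0.2037],[-0.245,-0.3767,-0.165,0,0,-0.2037],[-0.245,-0.3767,-0.165,0,0,-0.2037],[-0.245,-0.3767,-0.165,0,0,-0.2037],[-0.6967,-0.8417,-0.215,0,0,-0.2037],[-0.6967,-0.8417,-0.215,0,0,-0.2037],[-0.6967,-0.8417,-0.215,0,0,-0.2037],[-0.6967,-0.8417,-0.215,0,0,-0.2037],[-0.6967,-0.8417,-0.215,0,0,-0.2037]]

```text
time: 1.5
tcp_pos: [0.4169, 0.0981, 0.3548]
ee_rot: [0.0, -0.001, 1.0, 0.0]
force: [1.4, 0.4, 0.3]
width: 0.0856
finger_force: 0.0
```

servo_tool:
  series:
    - [[0,0,0,0,0,0],[0,0,0,0,0,0],[0,0,0,0,0,0]]

```text
time: 1.88
tcp_pos: [0.4159, 0.1013, 0.3542]
ee_rot: [-0.0, -0.002, 1.0, 0.0]
force: [-1.0, -0.7, -0.6]
width: 0.0851
finger_force: 0.0
```

Run:
```python
from h import *
t,R,s=pose(); print(t,R.as_matrix().round(3).tolist(),s['time'],s['joints'])
d=grab('wrist'); save(d,'w1.png',None,1.25); np.save('w1.npy',d,allow_pickle=True)
```

```text
[0.41592935 0.1012676  0.35418472] [[-1.0, -0.004, -0.0], [-0.004, 1.0, 0.0], [0.0, 0.0, -1.0]] 1.875 [-0.56404253  0.09919445  0.24308877  1.83099268 -0.02577839  1.21476333
  1.2612834 ]
```

View pics/w1.png

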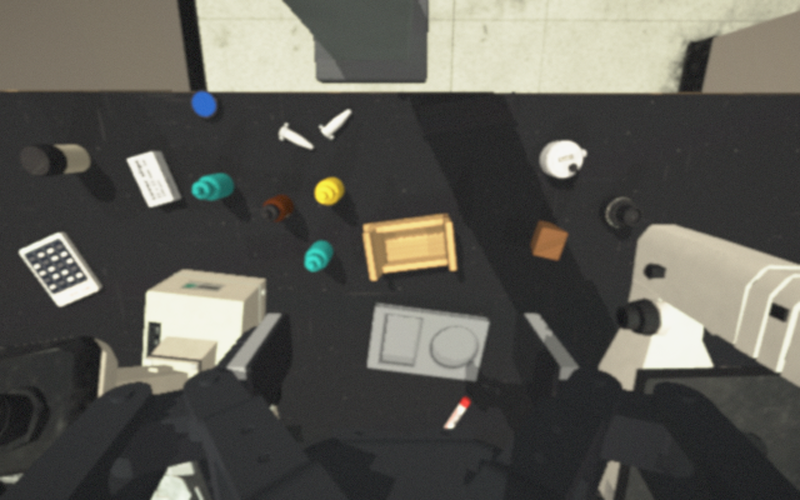

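Wrist view (800 px scale): case (55,158), carton (152,178), amber (278,208) among turquoise (212,187), (318,256) and yellow (330,190). Carrier is at (410,246), wedge (549,240), counter (563,158), eyepiece (622,213), tray (428,343). Now measure.

Run:
```python
from h import *
np.set_printoptions(precision=4,suppress=True)
w=np.load('w1.npy',allow_pickle=True).item(); t=grab('top')
boxes={'amber':(.425,-.054,.04),'carton':(.396,-.213,.045),'case':(.37,-.31,.04),'wedge':(.466,.283,.045),'counter':(.37,.294,.045),'eyep':(.43,.372,.04),'yellow':(.406,.008,.03),'turq1':(.47,-.005,.035),'turq2':(.40,-.14,.03)}
for nm,d in(('wrist',w),('top',t)):
    c=cloud(d); ok=d['depth']>0
    fl=c[ok&(abs(c[...,0]-.34)<.02)&(abs(c[...,1]-.1)<.03)]; print(nm,'bench z',np.median(fl[:,2]),fl[:,2].std())
    for n,(x,y,r) in boxes.items():
        m=ok&(np.hypot(c[...,0]-x,c[...,1]-y)<r)&(c[...,2]>.006)
        p=c[m]; 
        if len(p)<5: print(n,'none');continue
        top=np.percentile(p[:,2],97); q=p[p[:,2]>top-.006]
        r_=cv2.minAreaRect(q[:,:2].astype(np.float32)*1000)
        print(n,len(p),'top',top.round(4),'ctr',r_[0],'size',r_[1],'ang',round(r_[2],1))
```

```text
wrist bench z 0.0007410554619143306 0.0030243938655488186
amber 426 top 0.0677 ctr (429.40435791015625, -58.10200881958008) size (8.129337310791016, 8.183479309082031) ang 14.2
carton 1062 top 0.0207 ctr (394.80999755859375, -215.86634826660156) size (61.96216583251953, 35.27632141113281) ang 15.5
case 1144 top 0.0605 ctr (370.1031188964844, -315.7392883300781) size (33.62385177612305, 34.03357696533203) ang 35.6
wedge 636 top 0.0571 ctr (465.5040283203125, 279.7975158691406) size (33.67179870605469, 36.228050231933594) ang 76.3
counter 788 top 0.0401 ctr (375.697509765625, 302.5230407714844) size (10.215299606323242, 8.951716423034668) ang 5.7
eyep 643 top 0.0472 ctr (432.2237854003906, 380.09405517578125) size (21.84461212158203, 23.201139450073242) ang 3.8
yellow 4601 top 0.4459 ctr (403.8279113769531, 32.89459991455078) size (3.5905635356903076, 9.953412055969238) ang 5.3
turq1 382 top 0.0678 ctr (491.7365417480469, -9.633867263793945) size (7.616105556488037, 7.934296131134033) ang 88.0
turq2 511 top 0.0681 ctr (402.6664733886719, -134.39996337890625) size (8.142428398132324, 8.
[... 226 characters left out ...]
174499511719, -214.3050079345703) size (61.63199996948242, 34.70856475830078) ang 16.1
case 209 top 0.0617 ctr (370.9267272949219, -315.0958251953125) size (32.30060577392578, 32.964927673339844) ang 59.8
wedge none
counter none
eyep 415 top 0.3512 ctr (451.1137390136719, 401.3357849121094) size (6.609676837921143, 20.50182342529297) ang 59.0
yellow 145 top 0.4707 ctr (413.7958679199219, 34.82304000854492) size (3.1747353076934814, 16.202207565307617) ang 89.0
turq1 105 top 0.0666 ctr (493.3940734863281, -8.270212173461914) size (7.775592803955078, 7.1009521484375) ang 39.6
turq2 111 top 0.0682 ctr (404.00677490234375, -133.2291259765625) size (5.6261138916015625, 5.298118591308594) ang 87.1
```

Run:
```python
from h import *
np.set_printoptions(precision=4,suppress=True)
w=np.load('w1.npy',allow_pickle=True).item(); c=cloud(w); ok=w['depth']>0
reg=ok&(abs(c[...,0]-.47)<.075)&(abs(c[...,1]-.12)<.10)&(c[...,2]<.065)
def rect(m,l):
    n,lab,st,_=cv2.connectedComponentsWithStats(m.astype(np.uint8),connectivity=8)
    for i in range(1,n):
        if st[i,4]>40:
            q=c[lab==i]; r=cv2.minAreaRect(q[:,:2].astype(np.float32)*1000); print(l,st[i,4],np.round(r[0],1),np.round(r[1],1),round(r[2],1),'z',np.median(q[:,2]).round(4),np.median(w['pixels'][lab==i],0))
rect(reg&(c[...,2]>.049),'ends'); rect(reg&(c[...,2]>.025)&(c[...,2]<.034),'walls'); rect(reg&(c[...,2]>.003)&(c[...,2]<.009),'floor');rect(reg&(c[...,2]>.012),'all')
px=w['pixels'].astype(int); g=(px.max(-1)-px.min(-1)<25)&(px.mean(-1)>70)
reg=ok&(abs(c[...,0]-.61)<.1)&(abs(c[...,1]-.12)<.13)&(c[...,2]<.03)
rect(reg&(c[...,2]>.010),'tray rim'); rect(reg&g&(c[...,2]>.001)&(c[...,2]<.008),'tray rec')
# wedge side edges: gradient of height
m=ok&(np.hypot(c[...,0]-.466,c[...,1]-.28)<.05)&(c[...,2]>.05); q=c[m]; r=cv2.minAreaRect(q[:,:2].astype(np.float32)*1000); print('wedge box',cv2.boxPoints(r))
q=c[ok&(np.hypot(c[...,0]-.466,c[...,1]-.28)<.05)&(c[...,2]>.006)&(c[...,2]<.045)]; print(len(q),q.mean(0)); print(q[::max(1,len(q)//12)])
```

```text
ends 212 [469.6 159.2] [60.6  8. ] 7.8 z 0.0542 [237. 205. 131.]
ends 237 [483.2  60.6] [60.8  9.3] 7.6 z 0.0542 [228. 190. 121.]
walls 653 [477.1 111.1] [ 62.7 102.6] 7.7 z 0.0303 [238. 208. 133.]
floor 1117 [479.4 116.1] [41.5 80.3] 7.9 z 0.0068 [230. 193. 124.]
all 46 [406.2  21.6] [15.5  2.8] 0.7 z 0.033 [177.5 149.   45. ]
all 1620 [477.  109.9] [ 63.1 108.6] 7.6 z 0.031 [220.  179.5 115. ]
tray rim 2361 [629.4 136.2] [163.6 100.8] 82.0 z 0.0146 [179. 179. 170.]
tray rec 174 [580.4 142.8] [162.    3.6] 82.4 z 0.0048 [123. 123. 117.]
tray rec 1075 [626.3  97.4] [52.  77.6] 82.1 z 0.0048 [183. 183. 174.]
tray rec 956 [637.4 176.6] [65.3 67.9] 47.9 z 0.0048 [181. 182. 172.]
wedge box [[443.9159 267.7344]
 [479.1118 259.1482]
 [487.0921 291.8607]
 [451.8963 300.4468]]
107 [0.4567 0.2781 0.0273]
[[0.4483 0.2809 0.0094]
 [0.4483 0.2849 0.0166]
 [0.4466 0.2777 0.0317]
 [0.4517 0.2772 0.0164]
 [0.4481 0.284  0.0321]
 [0.4497 0.2731 0.0323]
 [0.4509 0.296  0.0267]
 [0.4502 0.2935 0.0368]
 [0.4573 0.2746 0.021 ]
 [0.4556 0.269  0.0415]
 [0.4601 0.2675 0.0426]
 [0.4681 0.2691 0.031 ]
 [0.4763 0.2706 0.0194]
 [0.4743 0.2638 0.0441]]
```

Depth is consistent between the two cameras to about 1.5 mm, and heights match the text. The results:
- Carrier origin ≈ (.477, .109), yaw 7.7°. Its floor is offset to the left, so the upright board is at left (world +y).
- Tray yaw is -8°.
- Wedge yaw is ≈ -13.7°.

Next, the bottle.

Run:
```python
from h import *
plan([.430,-.0575,.13],7.7,0)
```

```text
row [-1.35, -15.87, 22.42] [-0.0, -0.0, 1.44]
```

In the tool's units: 22.4 cm is 0.3733, -15.9 cm is -0.265, 1.44 rad is 0.9167.

servo_tool:
  series:
    - [[-0.0233,-0.265,0.3733,0,0,0.9167],[-0.0233,-0.265,0.3733,0,0,0.9167],[-0.0233,-0.265,0.3733,0,0,0.9167],[-0.0233,-0.265,0.3733,0,0,0.9167],[-0.0233,-0.265,0.3733,0,0,0.9167],[-0.0233,-0.265,0.3733,0,0,0.9167],[-0.0233,-0.265,0.3733,0,0,0.9167],[-0.0233,-0.265,0.3733,0,0,0.9167],[-0.0233,-0.265,0.3733,0,0,0.9167],[-0.0233,-0.265,0.3733,0,0,0.9167]]
  jaw: -0.4
  squeeze: 40

```text
time: 3.22
tcp_pos: [0.4307, -0.0585, 0.1303]
ee_rot: [-0.0, 0.657, 0.753, 0.0]
force: [-0.2, 0.0, 0.0]
width: 0.0599
finger_force: 0.0
```

Run:
```python
from h import *
plan([.430,-.0575,.025],7.7,0); t,R,s=pose(); print(t,s['width'])
d=grab('wrist'); c=cloud(d); px=d['pixels'].astype(int)
for n,(x,y) in {'amber':(.43,-.0575),'turq2':(.403,-.134)}.items():
    p=c[(d['depth']>0)&(np.hypot(c[...,0]-x,c[...,1]-y)<.03)&(c[...,2]>.062)&(c[...,2]<.075)]; print(n,len(p),cv2.minAreaRect(p[:,:2].astype(np.float32)*1000) if len(p)>4 else '')
save(d,'w2.png')
```

```text
row [0.11, -0.06, 10.53] [-0.0, -0.0, 0.002]
[ 0.43069446 -0.05847869  0.13031056] 0.05992399049117728
amber 148 ((429.46258544921875, -58.11111831665039), (8.840414047241211, 9.112288475036621), 8.576519012451172)
turq2 130 ((402.6857604980469, -134.26242065429688), (8.618978500366211, 9.28812026977539), 54.00636672973633)
```

View pics/w2.png

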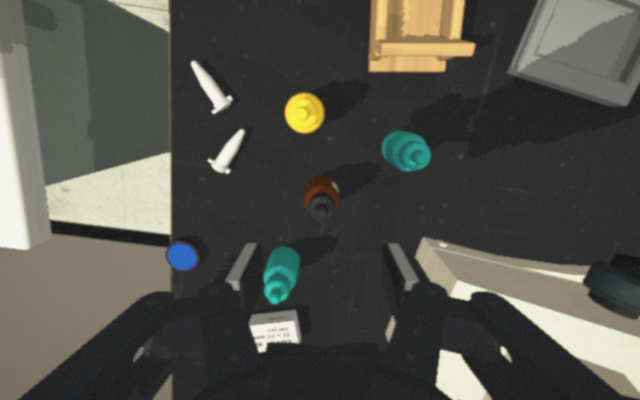

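The amber bottle (320,198) is centred between the fingers (245 / 400), with free bench on both sides. Descending.

In the tool's units: 10.5 cm is 0.175, 9 cm is 0.15.

servo_tool:
  series:
    - [[0.0017,0,0.05,0,0,0],[0.0017,0,0.1,0,0,0],[0.0017,0,0.15,0,0,0],[0.0017,0,0.175,0,0,0],[0.0017,0,0.175,0,0,0],[0.0017,0,0.175,0,0,0]]

```text
time: 4.03
tcp_pos: [0.4308, -0.0581, 0.0259]
ee_rot: [0.0, 0.659, 0.752, 0.0]
force: [0.4, -0.3, 0.0]
width: 0.0595
finger_force: 0.0
```

servo_tool:
  series:
    - [[0,0,0,0,0,0],[0,0,0,0,0,0],[0,0,0,0,0,0],[0,0,0,0,0,0],[0,0,0,0,0,0]]
  jaw: 1

```text
time: 4.65
tcp_pos: [0.4308, -0.0579, 0.026]
ee_rot: [0.0, 0.659, 0.752, 0.0]
force: [-1.7, -0.0, 8.2]
width: 0.0271
finger_force: 38.8
```

In the tool's units: -9 cm is -0.15, -5 cm is -0.0833.

servo_tool:
  series:
    - [[0,0,-0.0333,0,0,0],[0,0,-0.0833,0,0,0],[0,0,-0.15,0,0,0],[0,0,-0.15,0,0,0],[0,0,-0.15,0,0,0]]

```text
time: 5.28
tcp_pos: [0.4304, -0.0575, 0.1153]
ee_rot: [0.0, 0.659, 0.752, 0.0]
force: [-0.2, 0.4, -1.0]
width: 0.0268
finger_force: 39.7
```

```bash
cat >> h.py <<'E'
def carr(x,y):
    a=np.radians(7.7); return np.array([.4774,.109])+np.array([np.cos(a)*x-np.sin(a)*y,np.sin(a)*x+np.cos(a)*y])/1000
E
python3 - <<'E'
from h import *
t,R,s=pose(); print(t,s['width'],s['finger_force'])
q=carr(0,31.5); print(q); st=plan([*q,.115],7.7,0); plan([*q,.033],7.7,0,st)
E
```

```text
[ 0.4304146  -0.05750326  0.11526499] 0.026807954720428417 39.74930641707033
[0.47317944 0.14021597]
row [19.03, 6.86, 0.04] [0.0, -0.0, -0.002]
row [0.0, 0.0, 8.2] [0.0, 0.0, 0.0]
```

In the tool's units: 19 cm is 0.3167, 17.5 cm is 0.2917.

servo_tool:
  series:
    - [[0.0667,0.025,0,0,0,0],[0.15,0.055,0,0,0,0],[0.2333,0.085,0,0,0,0],[0.2917,0.105,0,0,0,0],[0.3167,0.115,0,0,0,0],[0.3167,0.115,0,0,0,0],[0.3167,0.115,0,0,0,0]]

```text
time: 6.15
tcp_pos: [0.4735, 0.1376, 0.1151]
ee_rot: [0.0, 0.66, 0.751, -0.001]
force: [-0.3, -0.3, 0.1]
width: 0.027
finger_force: 39.7
```

Run:
```python
from h import *
t,R,s=pose(); print(t,s['width'],s['finger_force'])
d=grab('wrist'); save(d,'w3.png',(160,60,480,300),2)
q=carr(0,31.5); plan([*q,.033],7.7,0)
d=grab('side'); save(d,'s3.png',(180,130,430,290),2)
```

```text
[0.47348722 0.13758657 0.11513444] 0.026962413673021133 39.743273248896
row [0.27, -0.0, 8.23] [-0.001, 0.001, -0.005]
```

View pics/w3.png

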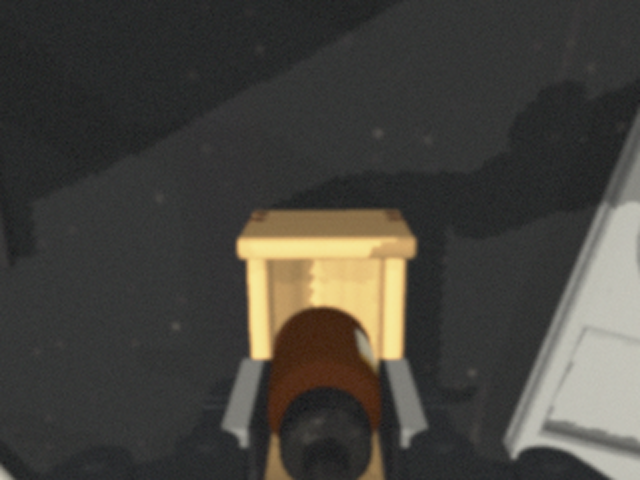

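View pics/s3.png

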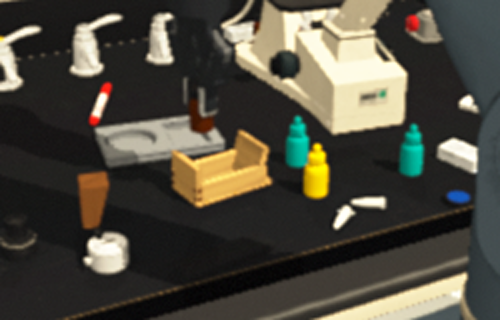

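Wrist crop: the bottle (325,380) hangs upright between the fingers, centred over the carrier (walls 258 / 395). Side crop: carrier with left board (190,175) upright and right board (252,150) leaning out. Lowering.

In the tool's units: 8 cm is 0.1333, 7.7 cm is 0.1283.

servo_tool:
  series:
    - [[0.0017,0,0.0417,0,0,0],[0.0033,0,0.0833,0,0,0],[0.005,0,0.1167,0,0,0],[0.005,0,0.1283,0,0,0],[0.005,0,0.1333,0,0,0],[0.005,0,0.1333,0,0,0]]

```text
time: 7.0
tcp_pos: [0.4737, 0.1419, 0.0357]
ee_rot: [0.0, 0.659, 0.752, 0.0]
force: [0.1, -0.9, -1.8]
width: 0.0273
finger_force: 39.6
```

Run:
```python
from h import *
t,R,s=pose(); print(t,s['force'])
q=carr(0,31.5); plan([*q,.033],7.7,0)
d=grab('wrist'); save(d,'w4.png',(160,60,480,300),2)
```

```text
[0.47373215 0.14192289 0.03573879] [ 0.11557842 -0.88734311 -1.78032859]
row [-0.16, -0.08, 0.27] [0.001, 0.0, -0.003]
```

In the tool's units: 0.3 cm is 0.005, 0.15 cm is 0.0025.

servo_tool:
  series:
    - [[-0.0017,0,0,0,0,0],[-0.0017,0,0.0025,0,0,0],[-0.0017,0,0.005,0,0,0],[-0.0017,0,0.005,0,0,0]]

```text
time: 7.55
tcp_pos: [0.4736, 0.1415, 0.0323]
ee_rot: [-0.0, 0.659, 0.752, 0.0]
force: [0.2, 0.4, -1.0]
width: 0.0274
finger_force: 39.8
```

In the tool's units: 0.1 cm is 0.0017.

servo_tool:
  series:
    - [[0,0,0.0017,0,0,0],[0,0,0.0017,0,0,0]]

```text
time: 7.8
tcp_pos: [0.4736, 0.1415, 0.032]
ee_rot: [-0.0, 0.659, 0.752, 0.0]
force: [-3.1, -0.9, 12.8]
width: 0.0273
finger_force: 41.1
```

servo_tool:
  series:
    - [[0,0,0,0,0,0],[0,0,0,0,0,0],[0,0,0,0,0,0],[0,0,0,0,0,0]]
  jaw: -0.1

```text
time: 8.3
tcp_pos: [0.4736, 0.1415, 0.0312]
ee_rot: [-0.0, 0.659, 0.752, -0.0]
force: [0.7, -0.0, 0.4]
width: 0.0469
finger_force: 0.0
```

In the tool's units: -11 cm is -0.1833, -6 cm is -0.1.

servo_tool:
  series:
    - [[0,0,-0.0333,0,0,0],[0,0,-0.1,0,0,0],[0,0,-0.1833,0,0,0],[0,0,-0.1833,0,0,0],[0,0,-0.1833,0,0,0]]

```text
time: 8.93
tcp_pos: [0.4733, 0.1417, 0.1411]
ee_rot: [-0.0, 0.659, 0.752, 0.0]
force: [0.0, -0.1, -1.1]
width: 0.0467
finger_force: 0.0
```

Run:
```python
from h import *
t,R,s=pose(); print(t,s['force'])
d=grab('wrist'); c=cloud(d)
for d in (d,grab('top')):
  c=cloud(d);p=c[(d['depth']>0)&(np.hypot(c[...,0]-.473,c[...,1]-.14)<.04)&(c[...,2]>.06)&(c[...,2]<.085)]
  print(len(p), p[:,2].max() if len(p) else 0,cv2.minAreaRect(p[p[:,2]>.068][:,:2].astype(np.float32)*1000))
st=plan([.380,-.25,.16],7.7,0)
plan([.3706,-.3153,.15],7.7,0)
```

```text
[0.47328938 0.14173358 0.14113677] [ 0.02548498 -0.06151616 -1.09807524]
523 0.07558332493463174 ((472.0353698730469, 141.0970001220703), (9.037690162658691, 9.183062553405762), 80.6640396118164)
6 0.06496915954231497 ((0.0, 0.0), (0.0, 0.0), 0.0)
row [-37.58, -14.37, -1.92] [-0.002, 0.0, -0.002]
row [-43.93, -16.16, -0.92] [-0.002, 0.0, -0.002]
```

In the tool's units: -43.9 cm is -0.7317, -16.2 cm is -0.27.

servo_tool:
  series:
    - [[-0.1,-0.05,0,0,0,0],[-0.2,-0.1,0,0,0,0],[-0.3,-0.1467,0,0,0,0],[-0.4,-0.1833,0,0,0,0],[-0.5,-0.2167,0,0,0,0],[-0.6,-0.2417,0,0,0,0],[-0.6833,-0.2583,0,0,0,0],[-0.7317,-0.27,0,0,0,0],[-0.7317,-0.27,0,0,0,0],[-0.7317,-0.27,0,0,0,0]]
  jaw: -0.5

```text
time: 10.28
tcp_pos: [0.3703, -0.3141, 0.1404]
ee_rot: [-0.001, 0.659, 0.752, 0.0]
force: [-0.6, 1.0, -0.3]
width: 0.0641
finger_force: 0.0
```

Run:
```python
from h import *
t,R,s=pose(); print(t,s['force'])
d=grab('wrist'); c=cloud(d)
p=c[(d['depth']>0)&(np.hypot(c[...,0]-.37,c[...,1]+.315)<.03)&(c[...,2]>.055)&(c[...,2]<.07)]
print(len(p),cv2.minAreaRect(p[:,:2].astype(np.float32)*1000))
plan([.3706,-.3153,.028],7.7,0)
```

```text
[ 0.3703289  -0.31409031  0.14044651] [-0.59470878  0.9921172  -0.34283261]
1474 ((369.1083679199219, -316.22137451171875), (34.82866668701172, 34.446041107177734), 59.100364685058594)
row [-0.18, -0.01, 11.26] [-0.001, -0.002, -0.001]
```

servo_tool:
  series:
    - [[-0.0033,0,0.0667,0,0,0],[-0.0033,0,0.1333,0,0,0],[-0.0033,0,0.175,0,0,0],[-0.0033,0,0.1883,0,0,0],[-0.0033,0,0.1883,0,0,0],[-0.0033,0,0.1883,0,0,0]]

```text
time: 11.08
tcp_pos: [0.3716, -0.3171, 0.0293]
ee_rot: [0.001, 0.659, 0.752, 0.0]
force: [0.9, -0.4, -0.3]
width: 0.0643
finger_force: 0.0
```

servo_tool:
  series:
    - [[0,0,0,0,0,0],[0,0,0,0,0,0],[0,0,0,0,0,0],[0,0,0,0,0,0],[0,0,0,0,0,0]]
  jaw: 1

```text
time: 11.7
tcp_pos: [0.3714, -0.3173, 0.029]
ee_rot: [0.001, 0.659, 0.752, 0.0]
force: [-0.3, 0.4, 6.9]
width: 0.0346
finger_force: 39.1
```

In the tool's units: -11 cm is -0.1833, -6 cm is -0.1.

servo_tool:
  series:
    - [[0,0,-0.0333,0,0,0],[0,0,-0.1,0,0,0],[0,0,-0.1833,0,0,0],[0,0,-0.1833,0,0,0],[0,0,-0.1833,0,0,0]]

```text
time: 12.32
tcp_pos: [0.3711, -0.3165, 0.1382]
ee_rot: [0.0, 0.659, 0.752, 0.0]
force: [0.0, 0.5, -1.1]
width: 0.0347
finger_force: 40.1
```

Run:
```python
from h import *
t,R,s=pose(); print(t,s['force'])
# bottle centre in carrier coordinates
a=np.radians(7.7); v=np.array([.4726,.1417])-[.4774,.109]; print('bottle carr',np.cos(a)*v[0]+np.sin(a)*v[1],-np.sin(a)*v[0]+np.cos(a)*v[1])
q=carr(0,-2); plan([.41,-.05,.139],7.7,0);plan([*q,.139],7.7,0)
```

```text
[ 0.37110486 -0.31653909  0.13820703] [ 0.04910651  0.50952514 -1.12924946]
bottle carr -0.0003753710954530363 0.033048284320682936
row [25.91, 7.38, -0.07] [0.0, -0.0, -0.002]
row [40.58, 16.16, -0.06] [0.0, -0.0, -0.002]
```

servo_tool:
  series:
    - [[0.1,0.0283,0,0,0,0],[0.2,0.0567,0,0,0,0],[0.3,0.085,0,0,0,0],[0.4,0.1167,0,0,0,0],[0.4833,0.1583,0,0,0,0],[0.5667,0.205,0,0,0,0],[0.6333,0.245,0,0,0,0],[0.675,0.27,0,0,0,0],[0.675,0.27,0,0,0,0],[0.675,0.27,0,0,0,0]]

```text
time: 13.58
tcp_pos: [0.4774, 0.1048, 0.1374]
ee_rot: [-0.0, 0.659, 0.752, -0.001]
force: [0.5, 0.1, 0.3]
width: 0.0345
finger_force: 40.1
```

servo_tool:
  series:
    - [[0,0,0,0,0,0],[0,0,0,0,0,0]]

```text
time: 13.82
tcp_pos: [0.4781, 0.1049, 0.1384]
ee_rot: [-0.0, 0.659, 0.752, -0.0]
force: [0.7, -0.1, -1.2]
width: 0.0343
finger_force: 40.1
```

Run:
```python
from h import *
t,R,s=pose(); print(t,s['force'])
q=carr(0,-2.7); plan([*q,.0355],7.7,0)
d=grab('wrist'); save(d,'w5.png',(120,60,520,360),2)
```

```text
[0.47812969 0.10493869 0.13835101] [ 0.69153689 -0.07401035 -1.20048193]
row [0.14, -0.02, 10.29] [-0.0, -0.0, -0.004]
```

View pics/w5.png

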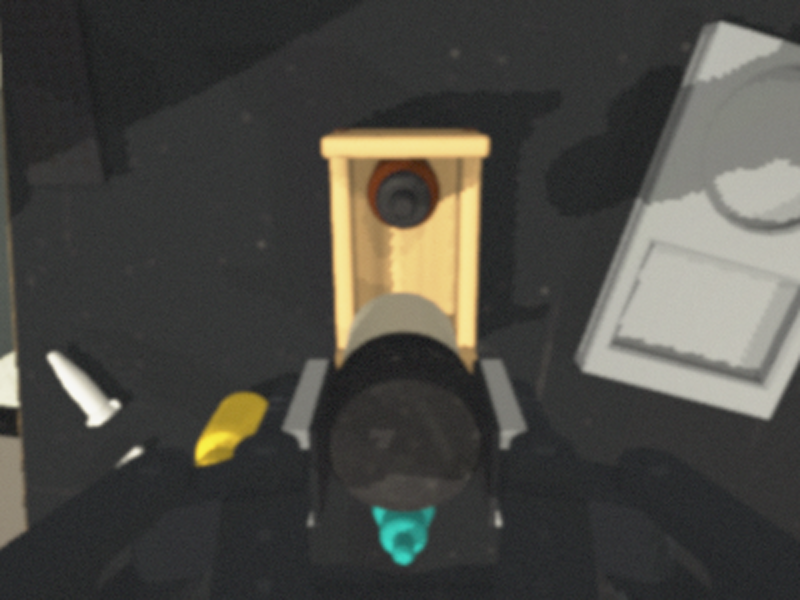

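The bottle stands upright at the back (403,197), and the case (403,400) is centred over the carrier. Lowering the case.

In the tool's units: 10.3 cm is 0.1717, 10.1 cm is 0.1683.

servo_tool:
  series:
    - [[0.0017,0,0.05,0,0,0],[0.0017,0,0.1,0,0,0],[0.0017,0,0.1417,0,0,0],[0.0017,0,0.16,0,0,0],[0.0017,0,0.1683,0,0,0],[0.0017,0,0.1717,0,0,0],[0.0017,0,0.1717,0,0,0]]

```text
time: 14.75
tcp_pos: [0.4785, 0.1068, 0.0358]
ee_rot: [0.0, 0.659, 0.752, 0.0]
force: [-0.0, 0.3, -0.9]
width: 0.0346
finger_force: 40.1
```

servo_tool:
  series:
    - [[0,0,0.0017,0,0,0],[0,0,0.0017,0,0,0]]

```text
time: 15.0
tcp_pos: [0.4786, 0.1069, 0.0351]
ee_rot: [0.0, 0.659, 0.752, 0.001]
force: [-1.2, 0.3, 7.3]
width: 0.0347
finger_force: 40.9
```

servo_tool:
  series:
    - [[0,0,0,0,0,0],[0,0,0,0,0,0],[0,0,0,0,0,0],[0,0,0,0,0,0]]
  jaw: -0.3

```text
time: 15.5
tcp_pos: [0.4782, 0.1068, 0.0343]
ee_rot: [-0.0, 0.659, 0.752, -0.0]
force: [-0.2, 0.1, 0.3]
width: 0.0556
finger_force: 0.0
```

In the tool's units: -14 cm is -0.2333, -12 cm is -0.2.

servo_tool:
  series:
    - [[0,0,-0.0333,0,0,0],[0,0,-0.1,0,0,0],[0,0,-0.2,0,0,0],[0,0,-0.2333,0,0,0],[0,0,-0.2333,0,0,0]]

```text
time: 16.12
tcp_pos: [0.479, 0.1071, 0.1756]
ee_rot: [0.001, 0.659, 0.752, 0.001]
force: [-0.1, 0.1, -0.4]
width: 0.055
finger_force: 0.0
```

Run:
```python
from h import *
t,R,s=pose(); print(t,s['force'])
d=grab('wrist'); c=cloud(d)
p=c[(d['depth']>0)&(np.hypot(c[...,0]-.478,c[...,1]-.107)<.03)&(c[...,2]>.058)&(c[...,2]<.075)]
print('case',len(p),cv2.minAreaRect(p[:,:2].astype(np.float32)*1000))
p=c[(d['depth']>0)&(np.hypot(c[...,0]-.473,c[...,1]-.141)<.02)&(c[...,2]>.066)&(c[...,2]<.085)]
print('bottle',len(p),cv2.minAreaRect(p[:,:2].astype(np.float32)*1000))
w=np.load('w1.npy',allow_pickle=True).item()
for dd in (w,d,grab('side')):
  c=cloud(dd); m=(dd['depth']>0)&(c[...,2]>.07)&(c[...,2]<.45)&(c[...,1]>.25)&(c[...,0]<.60)&(c[...,0]>.38)&(c[...,1]<.5)
  p=c[m]; print(len(p))
  for lo in np.arange(.40,.60,.02):
    q=p[abs(p[:,0]-lo)<.01]; 
    if len(q)>5: i=np.argsort(q[:,1])[len(q)//50]; print(round(lo,2),len(q),'min y',q[i].round(3))
st=plan([.4682,.2892,.13],-13.7,0)
```

```text
[0.47895087 0.10708403 0.17564654] [-0.1003885   0.14051114 -0.37604201]
case 1325 ((473.9692077636719, 112.68669128417969), (34.54517364501953, 45.87356185913086), 27.727294921875)
bottle 118 ((474.0303955078125, 133.98561096191406), (9.227712631225586, 23.63191032409668), 14.910907745361328)
12313
0.46 2476 min y [0.469 0.42  0.151]
0.48 1854 min y [0.486 0.415 0.208]
0.5 1889 min y [0.503 0.404 0.072]
0.52 1828 min y [0.51  0.419 0.21 ]
0.54 884 min y [0.546 0.372 0.072]
0.56 575 min y [0.558 0.371 0.075]
0.58 2157 min y [0.589 0.346 0.169]
0
6923
0.4 325 min y [0.409 0.418 0.393]
0.42 619 min y [0.415 0.416 0.384]
0.44 1050 min y [0.445 0.402 0.34 ]
0.46 3542 min y [0.453 0.403 0.35 ]
0.48 560 min y [0.489 0.41  0.072]
0.5 90 min y [0.495 0.403 0.07 ]
0.52 72 min y [0.519 0.482 0.164]
0.54 204 min y [0.543 0.377 0.084]
0.56 98 min y [0.569 0.37  0.166]
0.58 306 min y [0.573 0.35  0.153]
row [18.19, 1.46, 4.38] [-0.001, -0.0, 0.372]
```

In the tool's units: 18.2 cm is 0.3033, 18 cm is 0.3, 0.37 rad is 0.2355.

servo_tool:
  series:
    - [[0.1,0.0083,0.025,0,0,0.0764],[0.2,0.0167,0.05,0,0,0.1592],[0.2667,0.025,0.0667,0,0,0.2355],[0.3,0.025,0.0733,0,0,0.2355],[0.3033,0.025,0.0733,0,0,0.2355],[0.3033,0.025,0.0733,0,0,0.2355],[0.3033,0.025,0.0733,0,0,0.2355]]

```text
time: 17.1
tcp_pos: [0.4697, 0.2874, 0.1309]
ee_rot: [0.0, 0.787, 0.617, 0.0]
force: [-0.1, 0.5, 0.3]
width: 0.0552
finger_force: 0.0
```

Run:
```python
from h import *
t,R,s=pose(); print(t,s['force'])
d=grab('wrist'); c=cloud(d); save(d,'w6.png')
p=c[(d['depth']>0)&(np.hypot(c[...,0]-.466,c[...,1]-.28)<.03)&(c[...,2]>.052)&(c[...,2]<.062)]
r=cv2.minAreaRect(p[:,:2].astype(np.float32)*1000);print(len(p),r,cv2.boxPoints(r))
plan([.4682,.2892,.026],-13.7,0)
```

```text
[0.4697362  0.28739448 0.13094438] [-0.06210115  0.50602444  0.2753471 ]
1916 ((465.7766418457031, 281.0177001953125), (33.28561782836914, 35.54696273803711), 77.3677749633789) [[444.79373 268.66467]
 [479.48026 260.8908 ]
 [486.75955 293.37073]
 [452.07303 301.1446 ]]
row [0.11, -0.18, 10.49] [0.0, -0.001, -0.001]
```

View pics/w6.png

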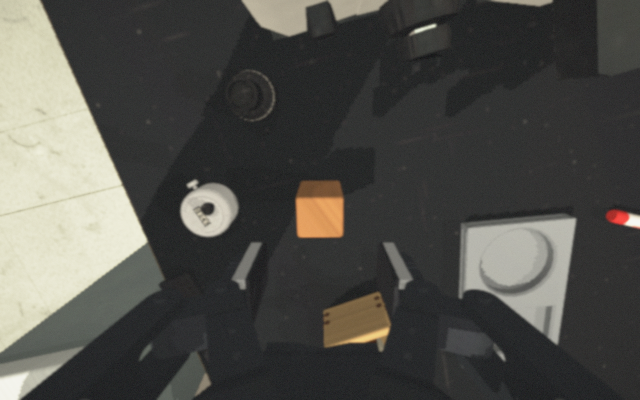

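The wedge (320,208) has its upright face visible toward +y (image top), as expected, with the counter at (208,208) and eyepiece at (250,95) clear of the fingers. Gripping it.

In the tool's units: 10.5 cm is 0.175, 0.25 cm is 0.0042, -0.02 rad is -0.0127.

servo_tool:
  series:
    - [[0.0042,-0.0033,0.05,0,0,-0.0127],[0.0042,-0.0033,0.1,0,0,-0.0127],[0.0042,-0.0033,0.15,0,0,-0.0127],[0.0042,-0.0033,0.175,0,0,-0.0127],[0.0042,-0.0033,0.175,0,0,-0.0127],[0.0042,-0.0033,0.175,0,0,-0.0127]]

```text
time: 17.9
tcp_pos: [0.4685, 0.2921, 0.0263]
ee_rot: [0.0, 0.78, 0.626, 0.001]
force: [-0.0, 0.4, 1.0]
width: 0.0553
finger_force: 0.0
```

servo_tool:
  series:
    - [[0,0,0,0,0,0],[0,0,0,0,0,0],[0,0,0,0,0,0],[0,0,0,0,0,0],[0,0,0,0,0,0]]
  jaw: 1
  squeeze: 90

```text
time: 18.52
tcp_pos: [0.4683, 0.2924, 0.0266]
ee_rot: [-0.0, 0.78, 0.626, 0.001]
force: [-1.1, 0.4, 8.9]
width: 0.0342
finger_force: 89.1
```

In the tool's units: -13 cm is -0.2167, -11 cm is -0.1833.

servo_tool:
  series:
    - [[0,0,-0.0333,0,0,0],[0,0,-0.1,0,0,0],[0,0,-0.1833,0,0,0],[0,0,-0.2167,0,0,0],[0,0,-0.2167,0,0,0]]

```text
time: 19.15
tcp_pos: [0.4685, 0.2926, 0.157]
ee_rot: [-0.0, 0.78, 0.626, 0.002]
force: [-0.3, -0.4, -0.7]
width: 0.0346
finger_force: 89.6
```

Run:
```python
from h import *
t,R,s=pose(); print(t,s['force'],s['width'])
q=carr(0,-30); plan([*q,.155],7.7,0)
```

```text
[0.46847852 0.29259494 0.15704965] [-0.26899521 -0.37784415 -0.71817176] 0.03457098880151015
row [-20.55, 5.87, 0.16] [0.002, -0.002, -0.352]
```

Run:
```python
from h import *
q=carr(0,-28); plan([*q,.135],7.7,0)
```

```text
row [-20.37, 5.79, 2.16] [0.002, -0.002, -0.352]
```

In the tool's units: -20.4 cm is -0.34, -18.5 cm is -0.3083, -0.35 rad is -0.2228.

servo_tool:
  series:
    - [[-0.0667,0.02,0,0,0,-0.0637],[-0.15,0.0433,0,0,0,-0.1273],[-0.2333,0.0667,0,0,0,-0.191],[-0.3083,0.0883,0,0,0,-0.2228],[-0.34,0.0967,0.0167,0,0,-0.2228],[-0.34,0.0967,0.0333,0,0,-0.2228],[-0.34,0.0967,0.0333,0,0,-0.2228],[-0.34,0.0967,0.0333,0,0,-0.2228]]

```text
time: 20.15
tcp_pos: [0.4802, 0.0816, 0.135]
ee_rot: [-0.0, 0.658, 0.753, -0.0]
force: [0.2, -0.5, -1.5]
width: 0.0349
finger_force: 89.6
```

Run:
```python
from h import *
t,R,s=pose(); print(t,s['force'],s['width'])
d=grab('wrist'); c=cloud(d); save(d,'w7.png',(120,100,520,400),2); ok=d['depth']>0
a=np.radians(7.7); X=c[...,:2]-[.4768,.1084]; cx=np.cos(a)*X[...,0]+np.sin(a)*X[...,1]; cy=-np.sin(a)*X[...,0]+np.cos(a)*X[...,1]; z=c[...,2]
def rep(n,m):
    if m.sum()>5: print(n,m.sum(),'x',np.percentile(cx[m],[1,99])*1000,'y',np.percentile(cy[m],[1,50,99])*1000,'z',np.percentile(z[m],[2,50,98])*1000)
rep('case',ok&(abs(cx)<.03)&(cy>-.03)&(cy<.022)&(z>.058)&(z<.07))
rep('bottle',ok&(abs(cx)<.03)&(cy>.022)&(cy<.048)&(z>.071)&(z<.085))
rep('endU',ok&(abs(cx)<.04)&(cy>.042)&(cy<.07)&(z>.05)&(z<.06))
rep('wedge upr face',ok&(abs(cx)<.017)&(cy>-.05)&(cy<-.012)&(z>.09)&(z<.17))
rep('wedge top',ok&(abs(cx)<.017)&(cy>-.06)&(cy<-.005)&(z>.155)&(z<.175))
t2=carr(0,0); v=t[:2]-t2; print('tcp carr',np.cos(a)*v[0]+np.sin(a)*v[1],-np.sin(a)*v[0]+np.cos(a)*v[1])
```

```text
[0.48016247 0.08155977 0.13504299] [ 0.15910179 -0.52622558 -1.45712344] 0.03491308635300957
case 1826 x [-16.69207767  15.76567526] y [-16.42359464   0.45827036  16.11184055] z [61.35162487 65.25543748 66.61001301]
bottle 159 x [-4.82955224  3.8180529 ] y [28.45050685 33.02735712 36.92324879] z [71.3661981  73.7437474  75.27801807]
endU 1038 x [-29.0981145   30.29629989] y [47.87682342 51.29175797 55.3173517 ] z [52.60786553 54.43675001 56.04906018]
wedge upr face 7498 x [-16.6438171   16.38279663] y [-49.40540856 -24.91429303 -17.76771502] z [113.98970494 163.48320576 165.3507027 ]
wedge top 5863 x [-16.64078481  16.73133858] y [-54.24998178 -34.19715985 -17.75686789] z [156.19406251 164.03106067 172.7524158 ]
tcp carr -0.0009390509201945068 -0.02756293805937933
```

View pics/w7.png

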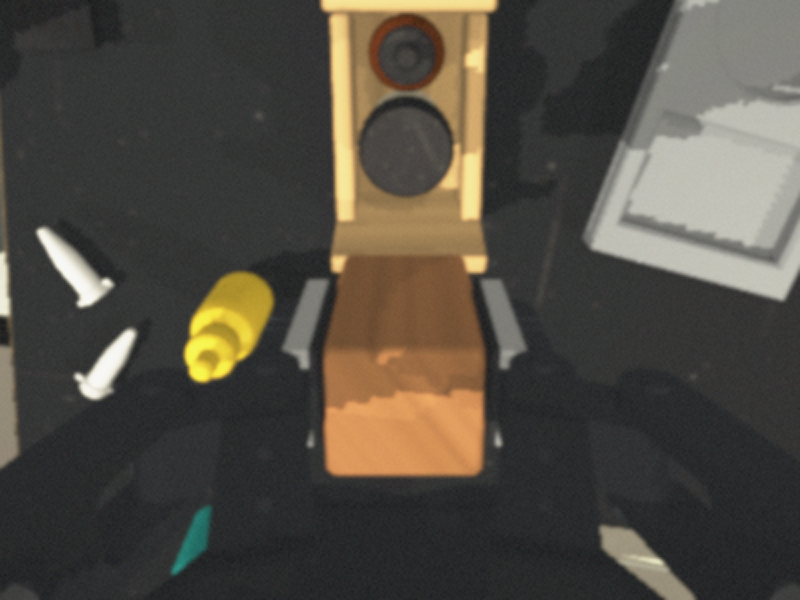

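Wrist crop: bottle (407,50) and case (405,145) stand in line and touching, and the wedge (405,370) is square to the carrier above the gap (230 row). One numeric check of the wedge's upright face next.

Run:
```python
from h import *
d=grab('wrist'); c=cloud(d); ok=d['depth']>0
a=np.radians(7.7); X=c[...,:2]-[.4768,.1084]; cx=np.cos(a)*X[...,0]+np.sin(a)*X[...,1]; cy=-np.sin(a)*X[...,0]+np.cos(a)*X[...,1]; z=c[...,2]
for zz in (.115,.125,.135,.145,.155):
    m=ok&(abs(cx)<.012)&(cy>-.05)&(cy<-.01)&(abs(z-zz)<.004); print(zz,m.sum(),np.median(cy[m])*1000)
m=ok&(abs(cx)<.012)&(cy>-.07)&(cy<-.01)&(z>.1); print('zmin',np.percentile(z[m],[.5,2])); 
for zz in (.015,.03,.045): 
    m=ok&(abs(cx)<.02)&(cy>-.06)&(cy<-.02)&(abs(z-zz)<.004); print('lean',zz,m.sum(),np.median(cy[m])*1000 if m.sum() else '')
```

```text
0.115 209 -22.343055004826716
0.125 256 -22.358743304801262
0.135 308 -22.408591363334875
0.145 362 -22.44407821542337
0.155 449 -22.406481243415765
zmin [0.11235959 0.11840085]
lean 0.015 208 -33.645356256759754
lean 0.03 244 -37.87775941998157
lean 0.045 294 -42.21962023791878
```

In the tool's units: 8.1 cm is 0.135, 0.35 cm is 0.0058.

servo_tool:
  series:
    - [[0.0017,0,0.05,0,0,0],[0.0025,0,0.0917,0,0,0],[0.0033,0,0.1083,0,0,0],[0.0058,0,0.1217,0,0,0],[0.0058,0,0.1267,0,0,0],[0.0067,0,0.1317,0,0,0],[0.0067,0,0.135,0,0,0],[0.0067,0,0.135,0,0,0]]

```text
time: 21.25
tcp_pos: [0.4798, 0.0843, 0.0544]
ee_rot: [0.0, 0.659, 0.752, 0.0]
force: [0.1, 0.8, -0.0]
width: 0.0343
finger_force: 89.6
```

In the tool's units: 0.6 cm is 0.01, 0.4 cm is 0.0067.

servo_tool:
  series:
    - [[0.0008,0,0.0033,0,0,0],[0.0008,0,0.0067,0,0,0],[0.0008,0,0.01,0,0,0],[0.0008,0,0.01,0,0,0]]

```text
time: 21.75
tcp_pos: [0.4799, 0.0861, 0.0484]
ee_rot: [-0.0, 0.659, 0.753, 0.001]
force: [-0.4, 5.7, 2.6]
width: 0.0343
finger_force: 90.2
```

In the tool's units: 0.3 cm is 0.005, 0.2 cm is 0.0033.

servo_tool:
  series:
    - [[0,0,0.0017,0,0,0],[0,0,0.0033,0,0,0],[0,0,0.005,0,0,0],[0,0,0.005,0,0,0]]

```text
time: 22.25
tcp_pos: [0.48, 0.0869, 0.0457]
ee_rot: [-0.001, 0.658, 0.753, 0.001]
force: [-0.6, 8.1, 8.1]
width: 0.034
finger_force: 90.9
```

In the tool's units: 0.3 cm is 0.005, 0.15 cm is 0.0025.

servo_tool:
  series:
    - [[0,0,0.0025,0,0,0],[0,0,0.005,0,0,0],[0,0,0.005,0,0,0]]

```text
time: 22.62
tcp_pos: [0.4801, 0.0877, 0.043]
ee_rot: [-0.001, 0.658, 0.753, 0.002]
force: [-2.6, 11.6, 14.4]
width: 0.0345
finger_force: 91.7
```

In the tool's units: 0.3 cm is 0.005, 0.15 cm is 0.0025.

servo_tool:
  series:
    - [[0.0017,0,0.0017,0,0,0],[0.0025,0,0.005,0,0,0],[0.0025,0,0.005,0,0,0]]

```text
time: 23.0
tcp_pos: [0.4804, 0.0884, 0.0405]
ee_rot: [-0.0, 0.658, 0.753, 0.002]
force: [-2.4, 9.4, 21.9]
width: 0.0344
finger_force: 92.7
```

```bash
cat > m.py <<'E'
from h import *
def meas(d):
    c=cloud(d); ok=d['depth']>0
    a=np.radians(7.7); X=c[...,:2]-[.4768,.1084]; cx=np.cos(a)*X[...,0]+np.sin(a)*X[...,1]; cy=-np.sin(a)*X[...,0]+np.cos(a)*X[...,1]; z=c[...,2]
    def rep(n,m):
        if m.sum()>5: print(n,m.sum(),'x',(np.percentile(cx[m],[1,99])*1000).round(1),'y',(np.percentile(cy[m],[1,50,99])*1000).round(1),'z',(np.percentile(z[m],[2,50,98])*1000).round(1))
    rep('case',ok&(abs(cx)<.03)&(cy>-.03)&(cy<.022)&(z>.060)&(z<.068))
    rep('bottle',ok&(abs(cx)<.03)&(cy>.022)&(cy<.048)&(z>.071)&(z<.085))
    rep('wtop',ok&(abs(cx)<.02)&(cy>-.06)&(cy<-.012)&(z>.0665)&(z<.08))
    for zz in (.055,.06,.065):
        m=ok&(abs(cx)<.012)&(cy>-.04)&(cy<-.01)&(abs(z-zz)<.003); print(zz,m.sum(),(np.median(cy[m])*1000).round(1) if m.sum() else '')
E
python3 - <<'E'
from m import *
d=grab('wrist'); save(d,'w8.png',(160,60,480,300),2); meas(d)
E
```

```text
case 6122 x [-27.   26.9] y [-16.1   1.1  19.4] z [60.9 65.4 67.3]
bottle 495 x [-4.6  4.3] y [29.1 33.9 37.9] z [71.5 73.7 75.5]
wtop 5967 x [-18.6  18.4] y [-47.8 -28.7 -13.3] z [67.6 69.7 79.6]
0.055 19 -15.6
0.06 164 -15.6
0.065 644 -15.2
```

View pics/w8.png

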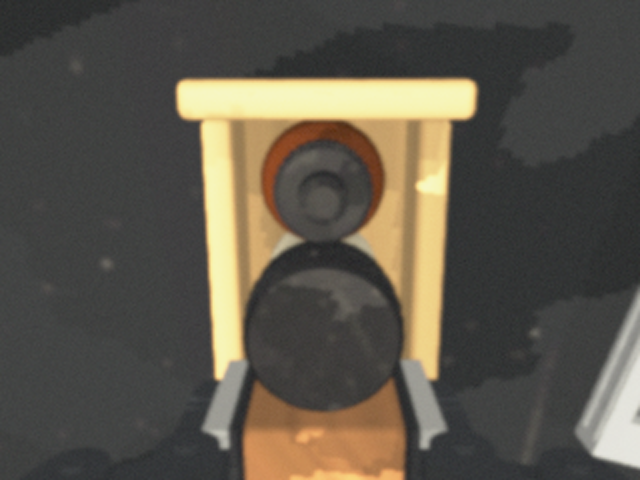

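The picture shows board, bottle (322,180), case (322,330) and wedge (325,430) in line and touching, with the wedge foot about 14.7 mm up. I release, then press once more on the wedge top with closed fingers.

servo_tool:
  series:
    - [[0,0,0,0,0,0],[0,0,0,0,0,0],[0,0,0,0,0,0],[0,0,0,0,0,0]]
  jaw: -0.3

```text
time: 23.55
tcp_pos: [0.4794, 0.0861, 0.0392]
ee_rot: [0.0, 0.659, 0.752, -0.0]
force: [-0.4, 0.2, 0.5]
width: 0.0555
finger_force: 0.0
```

In the tool's units: -6 cm is -0.1, -3 cm is -0.05.

servo_tool:
  series:
    - [[0,0,-0.05,0,0,0],[0,0,-0.1,0,0,0],[0,0,-0.1,0,0,0]]

```text
time: 23.92
tcp_pos: [0.4805, 0.0863, 0.1008]
ee_rot: [0.001, 0.659, 0.752, 0.001]
force: [-0.3, 0.5, -0.1]
width: 0.0556
finger_force: 0.0
```

servo_tool:
  series:
    - [[0,0,0,0,0,0],[0,0,0,0,0,0],[0,0,0,0,0,0],[0,0,0,0,0,0],[0,0,0,0,0,0]]
  jaw: 1

```text
time: 24.55
tcp_pos: [0.4795, 0.0862, 0.0992]
ee_rot: [-0.0, 0.659, 0.752, -0.0]
force: [-0.3, 0.2, 0.5]
width: 0.0001
finger_force: 0.0
```

Run:
```python
from m import *
t,R,s=pose(); print(t,s['force'],s['width'])
meas(grab('wrist'))
q=carr(0,-31); plan([*q,.075],7.7,0)
```

```text
[0.47946713 0.08619949 0.09917618] [-0.28562347  0.22867518  0.52107608] 6.309600804372872e-05
case 2747 x [-16.6  16.2] y [-15.9   2.4  19.3] z [61.9 65.5 67.2]
bottle 223 x [-4.7  4.2] y [29.4 33.5 37.7] z [71.9 73.8 75.5]
wtop 1450 x [-17.7  17.6] y [-35.2 -22.5 -15.2] z [67.4 69.7 71. ]
0.055 27 -15.5
0.06 69 -15.6
0.065 285 -13.4
row [-0.81, 0.1, 2.42] [-0.0, 0.0, -0.003]
```

Wedge held (top still 69.7 mm). Pressing down.

In the tool's units: 3 cm is 0.05, 2.4 cm is 0.04.

servo_tool:
  series:
    - [[-0.0133,0,0.0167,0,0,0],[-0.0133,0,0.04,0,0,0],[-0.0133,0,0.0467,0,0,0],[-0.0133,0,0.05,0,0,0],[-0.0133,0,0.05,0,0,0]]

```text
time: 25.22
tcp_pos: [0.4805, 0.0783, 0.0693]
ee_rot: [-0.0, 0.659, 0.752, -0.0]
force: [-0.0, -0.7, 0.1]
width: -0.0002
finger_force: 0.0
```

In the tool's units: 0.2 cm is 0.0033, 0.1 cm is 0.0017.

servo_tool:
  series:
    - [[0,0,0.0017,0,0,0],[0,0,0.0033,0,0,0]]

```text
time: 25.48
tcp_pos: [0.4811, 0.0785, 0.0685]
ee_rot: [0.0, 0.659, 0.752, 0.001]
force: [-5.2, 1.4, 25.4]
width: -0.0003
finger_force: 12.8
```

In the tool's units: -9 cm is -0.15, -4 cm is -0.0667.

servo_tool:
  series:
    - [[0,0,-0.0667,0,0,0],[0,0,-0.15,0,0,0],[0,0,-0.15,0,0,0],[0,0,-0.15,0,0,0]]
  jaw: -0.8

```text
time: 25.98
tcp_pos: [0.4803, 0.0788, 0.1572]
ee_rot: [-0.0, 0.659, 0.752, 0.0]
force: [0.9, -0.1, -0.9]
width: 0.0721
finger_force: 0.0
```

Run:
```python
from m import *
t,R,s=pose(); print(t,s['force'],s['width'])
meas(grab('wrist'))
plan([.37,.29,.17],19,0)
```

```text
[0.48031201 0.07881253 0.1571635 ] [ 0.88156326 -0.06776933 -0.93893581] 0.07207458087517146
case 1700 x [-16.2  16.5] y [-21.    2.   19.4] z [61.3 65.6 67.6]
bottle 131 x [-4.5  4.3] y [29.1 33.5 37.6] z [71.5 73.8 75.6]
wtop 1765 x [-17.1  17.9] y [-47.9 -30.7 -15.3] z [67.3 69.1 70.4]
0.055 22 -15.3
0.06 32 -15.2
0.065 202 -15.0
row [22.4, -8.11, -1.32] [-0.001, -0.0, -0.199]
```

In the tool's units: 22.4 cm is 0.3733, 21 cm is 0.35, -0.2 rad is -0.1273.

servo_tool:
  series:
    - [[0.0833,-0.0333,-0.0167,0,0,-0.0318],[0.1833,-0.0667,-0.0217,0,0,-0.0637],[0.2833,-0.1,-0.0217,0,0,-0.0955],[0.35,-0.1267,-0.0217,0,0,-0.1273],[0.3733,-0.135,-0.0217,0,0,-0.1273],[0.3733,-0.135,-0.0217,0,0,-0.1273],[0.3733,-0.135,-0.0217,0,0,-0.1273]]

```text
time: 26.9
tcp_pos: [0.3715, 0.2882, 0.1701]
ee_rot: [0.0, 0.582, 0.813, -0.0]
force: [0.2, 0.5, -0.2]
width: 0.0772
finger_force: 0.0
```

Run:
```python
from h import *
np.set_printoptions(precision=4,suppress=True)
t,R,s=pose(); print(t)
d=grab('wrist'); c=cloud(d); save(d,'w9.png',(160,60,480,300),2); ok=d['depth']>0
near=ok&(np.hypot(c[...,0]-.37,c[...,1]-.296)<.045)
b=c[near&(c[...,2]>.0245)&(c[...,2]<.032)]; (bx,by),br=cv2.minEnclosingCircle(b[:,:2].astype(np.float32)*1000)
# robust: circle of points excluding knob: fit on convex hull by least squares
h=cv2.convexHull(b[:,:2].astype(np.float32)*1000)[:,0]; 
for _ in range(6):
    A=np.c_[2*h,np.ones(len(h))]; x=np.linalg.lstsq(A,(h**2).sum(1),rcond=None)[0]; r=np.sqrt(x[2]+x[0]**2+x[1]**2); e=np.hypot(*(h-x[:2]).T)-r; 
    k=abs(e)<max(1.2,1.5*e.std()); h=h[k]
print('body',x[:2],r,'z',np.median(b[:,2]))
p=c[near&(c[...,2]>.036)&(c[...,2]<.045)]; pc=cv2.minAreaRect(p[:,:2].astype(np.float32)*1000); print('plunger',pc)
q=c[near&(c[...,2]>.006)&(c[...,2]<.035)]; dd=np.hypot(*(q[:,:2]*1000-x[:2]).T); kn=q[dd>24]; print('knob',len(kn),kn.mean(0),np.percentile(dd,99.5))
v=kn.mean(0)[:2]*1000-x[:2]; print('knob dir deg',np.degrees(np.arctan2(v[1],v[0])))
```

```text
[0.3715 0.2882 0.1701]
body [367.4272 297.3872] 21.38241762293246 z 0.02898848483560057
plunger ((375.95849609375, 303.8182067871094), (10.220503807067871, 10.15267562866211), 36.763248443603516)
knob 40 [0.3601 0.3238 0.0181] 28.739166186040134
knob dir deg 105.59921926549862
```

View pics/w9.png

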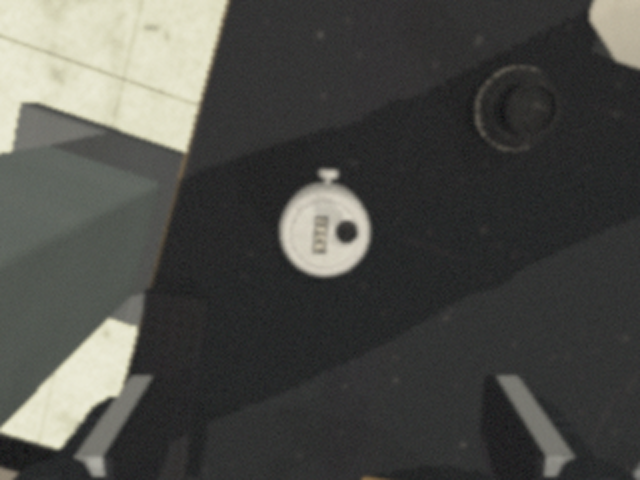

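The counter (325,230), with plunger (346,231) and knob (328,175) as described, is at yaw ≈ 16°; the eyepiece (515,108) is well clear. Gripping it.

Run:
```python
from h import *
plan([.3678,.2978,.009],16,0)
```

```text
row [1.05, -0.05, 16.12] [-0.0, 0.001, 0.05]
```

In the tool's units: 16 cm is 0.2667, 14 cm is 0.2333, 0.05 rad is 0.0318.

servo_tool:
  series:
    - [[0.0167,0,0.0833,0,0,0.0318],[0.0167,0,0.1667,0,0,0.0318],[0.0167,0,0.2333,0,0,0.0318],[0.0167,0,0.2667,0,0,0.0318],[0.0167,0,0.2667,0,0,0.0318],[0.0167,0,0.2667,0,0,0.0318]]

```text
time: 27.7
tcp_pos: [0.3684, 0.2987, 0.0111]
ee_rot: [0.0, 0.601, 0.799, 0.0]
force: [-0.6, 0.4, 0.7]
width: 0.0769
finger_force: 0.0
```

servo_tool:
  series:
    - [[0,0,0,0,0,0],[0,0,0,0,0,0],[0,0,0,0,0,0],[0,0,0,0,0,0],[0,0,0,0,0,0]]
  jaw: 1
  squeeze: 50

```text
time: 28.32
tcp_pos: [0.3679, 0.2996, 0.0114]
ee_rot: [0.0, 0.601, 0.799, 0.001]
force: [-0.7, 0.1, 11.9]
width: 0.0412
finger_force: 48.9
```

In the tool's units: -11 cm is -0.1833, -6 cm is -0.1.

servo_tool:
  series:
    - [[0,0,-0.0333,0,0,0],[0,0,-0.1,0,0,0],[0,0,-0.1833,0,0,0],[0,0,-0.1833,0,0,0]]

```text
time: 28.82
tcp_pos: [0.3688, 0.3003, 0.1234]
ee_rot: [0.0, 0.601, 0.8, 0.003]
force: [-0.3, 0.5, -1.8]
width: 0.0409
finger_force: 51.3
```

Run:
```python
from h import *
t,R,s=pose(); print(t,s['force'],s['width'],s['finger_force'])
plan([.45,.2,.12],16,0);plan([.6376,.173,.12],16,0)
```

```text
[0.36879369 0.30034407 0.12336382] [-0.33738295  0.49031661 -1.77453012] 0.040934785425659134 51.31319761276245
row [-11.9, 5.0, 0.33] [0.005, -0.003, 0.003]
row [-19.72, 22.26, 0.39] [0.005, -0.003, 0.003]
```

servo_tool:
  series:
    - [[-0.0833,0.0417,0,0,0,0],[-0.1667,0.0833,0,0,0,0],[-0.2167,0.15,0,0,0,0],[-0.2667,0.2333,0,0,0,0],[-0.3,0.3083,0,0,0,0],[-0.3267,0.3667,0,0,0,0],[-0.3267,0.3717,0,0,0,0],[-0.3267,0.3717,0,0,0,0],[-0.3267,0.3717,0,0,0,0]]

```text
time: 29.95
tcp_pos: [0.6349, 0.1737, 0.12]
ee_rot: [-0.001, 0.6, 0.8, -0.0]
force: [-0.2, 0.2, -0.5]
width: 0.0412
finger_force: 51.3
```

Run:
```python
from h import *
t,R,s=pose(); print(t,s['force'],s['width'])
plan([.6372,.1745,.0165],16,0)
d=grab('wrist'); c=cloud(d); save(d,'w10.png',(120,60,520,360),2)
```

```text
[0.63489805 0.17368391 0.12001369] [-0.17361517  0.2052502  -0.52143927] 0.0412257206299034
row [0.01, 0.26, 10.35] [-0.001, -0.001, 0.004]
```

View pics/w10.png

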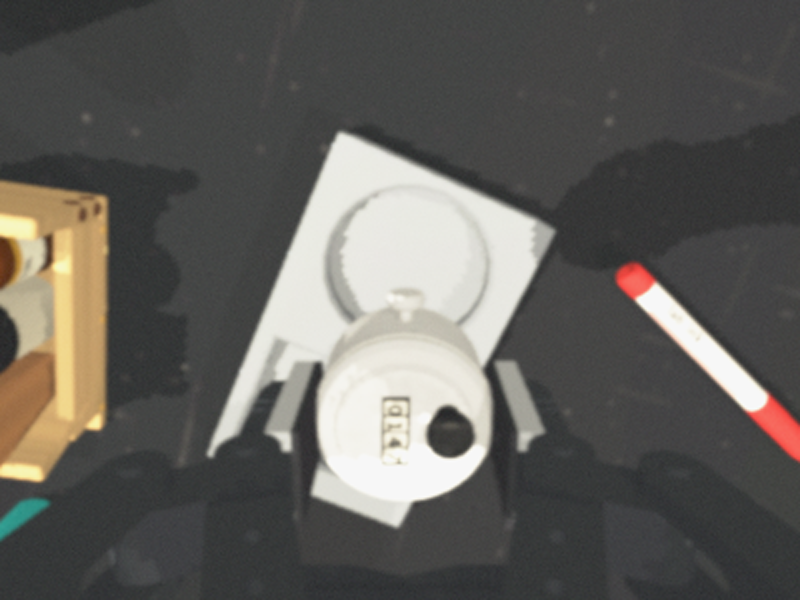

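Counter (405,400) hangs level with its knob forward, ready over the round recess (408,258 in perspective). Lowering.

In the tool's units: 10.3 cm is 0.1717, 10.2 cm is 0.17.

servo_tool:
  series:
    - [[0,0.005,0.0667,0,0,0],[0,0.005,0.125,0,0,0],[0,0.005,0.1583,0,0,0],[0,0.005,0.17,0,0,0],[0,0.005,0.1717,0,0,0],[0,0.005,0.1717,0,0,0]]

```text
time: 30.75
tcp_pos: [0.6399, 0.1739, 0.0185]
ee_rot: [0.001, 0.601, 0.799, 0.001]
force: [-0.1, -0.4, -0.9]
width: 0.0415
finger_force: 51.3
```

In the tool's units: 0.1 cm is 0.0017.

servo_tool:
  series:
    - [[0,0,0.0017,0,0,0],[0,0,0.0017,0,0,0]]

```text
time: 31.0
tcp_pos: [0.6393, 0.1739, 0.0168]
ee_rot: [0.0, 0.601, 0.799, 0.0]
force: [0.0, 0.3, 0.1]
width: 0.0412
finger_force: 51.3
```

In the tool's units: -0.1 cm is -0.0017.

servo_tool:
  series:
    - [[0,-0.0017,0.0017,0,0,0],[0,-0.0017,0.0017,0,0,0]]

```text
time: 31.25
tcp_pos: [0.6384, 0.1735, 0.0156]
ee_rot: [0.0, 0.601, 0.799, 0.0]
force: [-0.5, -0.1, 2.1]
width: 0.0409
finger_force: 51.6
```

servo_tool:
  series:
    - [[0,0,0,0,0,0],[0,0,0,0,0,0],[0,0,0,0,0,0],[0,0,0,0,0,0]]
  jaw: -0.4

```text
time: 31.75
tcp_pos: [0.6381, 0.1735, 0.0153]
ee_rot: [-0.0, 0.601, 0.799, -0.0]
force: [0.0, -1.2, -0.5]
width: 0.0597
finger_force: 0.0
```

In the tool's units: -14 cm is -0.2333, -8 cm is -0.1333.

servo_tool:
  series:
    - [[0,0,-0.05,0,0,0],[0,0,-0.1333,0,0,0],[0,0,-0.2333,0,0,0],[0,0,-0.2333,0,0,0],[0,0,-0.2333,0,0,0]]

```text
time: 32.38
tcp_pos: [0.6378, 0.1738, 0.155]
ee_rot: [-0.0, 0.601, 0.8, 0.0]
force: [-0.7, 1.0, -0.8]
width: 0.0597
finger_force: 0.0
```

Run:
```python
from h import *
t,R,s=pose(); print(t,s['force'],s['width'])
d=grab('wrist'); c=cloud(d); ok=d['depth']>0; near=ok&(np.hypot(c[...,0]-.637,c[...,1]-.175)<.05)
p=c[near&(c[...,2]>.029)&(c[...,2]<.036)];print(len(p),cv2.minAreaRect(p[:,:2].astype(np.float32)*1000),np.percentile(p[:,2],[5,50,95]))
p=c[near&(c[...,2]>.039)&(c[...,2]<.05)];print('pl',cv2.minAreaRect(p[:,:2].astype(np.float32)*1000),p[:,2].max())
# carton at yaw 15.5
plan([.41,-.06,.16],15.8,0);plan([.3954,-.2151,.15],15.8,0)
```

```text
[0.63777356 0.17380867 0.15503327] [-0.71757429  0.99939846 -0.78022558] 0.059713673957115146
1526 ((637.7432861328125, 171.7754364013672), (42.67876434326172, 41.961421966552734), 17.195058822631836) [0.03068186 0.03307968 0.03482298]
pl ((646.4656372070312, 178.0357666015625), (9.714393615722656, 9.821820259094238), 16.81248664855957) 0.04618902624742932
row [-16.12, -28.35, -0.54] [-0.002, -0.0, 0.006]
row [-30.61, -34.07, 0.46] [-0.002, -0.0, 0.006]
```

Run:
```python
from h import *
plan([.39,-.02,.155],105.6,0);plan([.3954,-.2151,.15],105.6,0)
```

```text
row [-11.72, -29.15, -0.04] [-0.001, -0.002, -1.561]
row [-30.61, -34.07, 0.46] [-0.001, -0.002, -1.561]
```

In the tool's units: -34.1 cm is -0.5683, -32.5 cm is -0.5417, -1.56 rad is -0.9931.

servo_tool:
  series:
    - [[-0.05,-0.1,0,0,0,-0.1146],[-0.1,-0.2,0,0,0,-0.2292],[-0.15,-0.3,0,0,0,-0.3438],[-0.215,-0.4217,0,0,0,-0.4584],[-0.2833,-0.4667,0,0,0,-0.573],[-0.3667,-0.505,0,0,0,-0.6875],[-0.45,-0.5417,0,0,0,-0.8021],[-0.51,-0.5683,0.0067,0,0,-0.9167],[-0.51,-0.5683,0.0067,0,0,-0.9931],[-0.51,-0.5683,0.0067,0,0,-0.9931]]

```text
time: 33.67
tcp_pos: [0.3948, -0.2154, 0.1503]
ee_rot: [-0.001, -0.134, 0.991, 0.001]
force: [0.6, 1.0, 0.3]
width: 0.0597
finger_force: 0.0
```

servo_tool:
  series:
    - [[0,0,0,0,0,0],[0,0,0,0,0,0]]

```text
time: 33.92
tcp_pos: [0.396, -0.2144, 0.1511]
ee_rot: [-0.0, -0.135, 0.991, 0.0]
force: [1.0, -0.2, -0.3]
width: 0.0601
finger_force: 0.0
```

Run:
```python
from h import *
t,R,s=pose(); print(t,s['joints'].round(2),s['width'])
d=grab('wrist'); c=cloud(d); save(d,'w11.png'); near=(d['depth']>0)&(np.hypot(c[...,0]-.395,c[...,1]+.215)<.05)
p=c[near&(c[...,2]>.014)&(c[...,2]<.024)];r=cv2.minAreaRect(p[:,:2].astype(np.float32)*1000);print(len(p),r,np.median(p[:,2]))
plan([.3954,-.2151,.009],105.6,0)
```

```text
[ 0.39595711 -0.21435768  0.15109726] [ 0.23  0.36  0.22  2.12 -0.13  0.67  2.38] 0.06009746267727091
2303 ((394.2120361328125, -216.21365356445312), (61.91982650756836, 34.338401794433594), 15.633857727050781) 0.018910077061267183
row [0.07, -0.05, 14.22] [0.0, -0.0, -0.001]
```

View pics/w11.png

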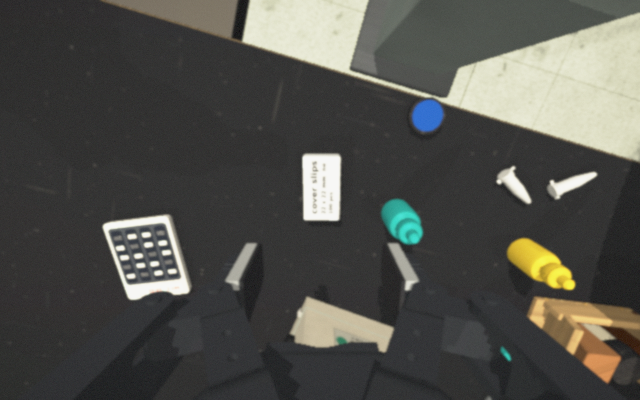

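The carton (322,187), labelled "cover slips", is square to and centred between the fingers (248 / 398). Gripping it.

In the tool's units: 14.2 cm is 0.2367, 0.15 cm is 0.0025.

servo_tool:
  series:
    - [[0.0025,-0.0017,0.0833,0,0,0],[0.0025,-0.0017,0.15,0,0,0],[0.0025,-0.0017,0.2083,0,0,0],[0.0025,-0.0017,0.2367,0,0,0],[0.0025,-0.0017,0.2367,0,0,0],[0.0025,-0.0017,0.2367,0,0,0]]

```text
time: 34.72
tcp_pos: [0.395, -0.2166, 0.0099]
ee_rot: [0.0, -0.135, 0.991, -0.0]
force: [0.5, 0.2, -0.5]
width: 0.0596
finger_force: 0.0
```

servo_tool:
  series:
    - [[0,0,0,0,0,0],[0,0,0,0,0,0],[0,0,0,0,0,0],[0,0,0,0,0,0],[0,0,0,0,0,0]]
  jaw: 1
  squeeze: 40

```text
time: 35.35
tcp_pos: [0.3951, -0.2167, 0.0103]
ee_rot: [0.001, -0.135, 0.991, -0.0]
force: [-2.0, 1.5, 8.7]
width: 0.0335
finger_force: 39.1
```

In the tool's units: -14 cm is -0.2333, -8 cm is -0.1333.

servo_tool:
  series:
    - [[0,0,-0.05,0,0,0],[0,0,-0.1333,0,0,0],[0,0,-0.2333,0,0,0],[0,0,-0.2333,0,0,0]]

```text
time: 35.85
tcp_pos: [0.3967, -0.2177, 0.1536]
ee_rot: [0.004, -0.135, 0.991, -0.002]
force: [0.3, 0.2, -0.8]
width: 0.0331
finger_force: 40.8
```

Run:
```python
from h import *
t,R,s=pose(); print(t,s['force'],s['width'],s['finger_force'])
plan([.42,-.08,.15],95,0);plan([.625,.098,.15],82,0)
```

```text
[ 0.39666495 -0.21765723  0.15356324] [ 0.32760383  0.1816677  -0.84035037] 0.03313779866657 40.84560692310333
row [-5.93, 12.64, 0.33] [-0.004, 0.007, 0.184]
row [-30.45, 24.3, 0.44] [-0.003, 0.008, 0.411]
```

In the tool's units: -30.4 cm is -0.5067, 24.3 cm is 0.405, 0.41 rad is 0.261.

servo_tool:
  series:
    - [[-0.05,0.1,0,0,0,0.0637],[-0.0983,0.1833,0,0,0,0.1273],[-0.1417,0.2667,0,0,0,0.191],[-0.2167,0.3417,0,0,0,0.261],[-0.3,0.3833,0,0,0,0.261],[-0.3917,0.4,0,0,0,0.261],[-0.4667,0.405,0,0,0,0.261],[-0.5067,0.405,0,0,0,0.261],[-0.5067,0.405,0,0,0,0.261],[-0.5067,0.405,0,0,0,0.261]]

```text
time: 37.1
tcp_pos: [0.6212, 0.0984, 0.1487]
ee_rot: [-0.001, 0.07, 0.998, -0.0]
force: [0.6, -1.2, -0.2]
width: 0.0334
finger_force: 40.8
```

servo_tool:
  series:
    - [[0,0,0,0,0,0],[0,0,0,0,0,0]]

```text
time: 37.35
tcp_pos: [0.6219, 0.0987, 0.1496]
ee_rot: [-0.0, 0.07, 0.998, 0.0]
force: [0.3, 0.3, 0.0]
width: 0.033
finger_force: 40.8
```

Run:
```python
from h import *
t,R,s=pose(); print(t,s['force'],s['width'],s['finger_force'])
plan([.625,.098,.0155],82,0)
```

```text
[0.62190621 0.09872706 0.14960277] [0.27515836 0.25400472 0.00533132] 0.0330431723892878 40.831498503685
row [-0.32, -0.03, 13.41] [0.0, -0.0, 0.0]
```

In the tool's units: 13.4 cm is 0.2233, 13.1 cm is 0.2183.

servo_tool:
  series:
    - [[-0.005,0,0.0833,0,0,0],[-0.005,0,0.15,0,0,0],[-0.005,0,0.2,0,0,0],[-0.005,0,0.2183,0,0,0],[-0.005,0,0.2233,0,0,0],[-0.005,0,0.2233,0,0,0]]

```text
time: 38.1
tcp_pos: [0.6261, 0.0985, 0.0164]
ee_rot: [0.001, 0.069, 0.998, 0.0]
force: [-1.2, -0.4, -1.0]
width: 0.0331
finger_force: 40.8
```

In the tool's units: 0.1 cm is 0.0017, 0.05 cm is 0.0008.

servo_tool:
  series:
    - [[0,0,0.0008,0,0,0],[0,0,0.0017,0,0,0]]

```text
time: 38.35
tcp_pos: [0.6258, 0.0986, 0.0151]
ee_rot: [0.001, 0.069, 0.998, 0.0]
force: [0.6, 0.7, -0.8]
width: 0.0331
finger_force: 40.8
```

In the tool's units: 0.1 cm is 0.0017.

servo_tool:
  series:
    - [[0,0,0.0017,0,0,0],[0,0,0.0017,0,0,0]]

```text
time: 38.6
tcp_pos: [0.6257, 0.0986, 0.0144]
ee_rot: [0.0, 0.069, 0.998, 0.0]
force: [-2.5, -0.5, 9.3]
width: 0.0332
finger_force: 41.9
```

servo_tool:
  series:
    - [[0,0,0,0,0,0],[0,0,0,0,0,0],[0,0,0,0,0,0],[0,0,0,0,0,0]]
  jaw: -0.1

```text
time: 39.1
tcp_pos: [0.6253, 0.0985, 0.0132]
ee_rot: [-0.0, 0.069, 0.998, -0.0]
force: [-0.3, 0.6, 0.8]
width: 0.0474
finger_force: 0.0
```

servo_tool:
  series:
    - [[0,0,-0.05,0,0,0],[0,0,-0.1333,0,0,0],[0,0,-0.2333,0,0,0],[0.05,0,-0.3,0,0,0],[0.1,0,-0.3333,0,0,0],[0.1,0,-0.3333,0,0,0],[0.1,0,-0.3333,0,0,0]]

```text
time: 39.98
tcp_pos: [0.5662, 0.1069, 0.213]
ee_rot: [0.0, 0.069, 0.998, -0.0]
force: [0.6, 0.5, -0.9]
width: 0.0468
finger_force: 0.0
```

Run:
```python
from m import *
t,R,s=pose(); print(t,s['force'],s['width'],s['time'])
d=grab('wrist'); c=cloud(d); ok=d['depth']>0; save(d,'w12.png')
p=c[ok&(np.hypot(c[...,0]-.625,c[...,1]-.098)<.042)&(c[...,2]>.018)&(c[...,2]<.028)];print('carton',len(p),cv2.minAreaRect(p[:,:2].astype(np.float32)*1000),np.percentile(p[:,2],[2,50,98]))
p=c[ok&(np.hypot(c[...,0]-.638,c[...,1]-.172)<.04)&(c[...,2]>.029)&(c[...,2]<.036)];print('counter',len(p),cv2.minAreaRect(p[:,:2].astype(np.float32)*1000),np.percentile(p[:,2],[2,50,98]))
meas(d)
```

```text
[0.5662336  0.10686585 0.21304648] [ 0.56798265  0.46884936 -0.94430855] 0.04678194546082796 39.975
carton 1429 ((625.3956298828125, 97.81346130371094), (34.006874084472656, 62.55613708496094), 82.6158218383789) [0.02042681 0.02293801 0.02450875]
counter 868 ((635.8751220703125, 171.6970672607422), (43.524044036865234, 39.04460906982422), 56.536781311035156) [0.02968126 0.033195   0.03529244]
case 1291 x [-16.3  16.6] y [-25.8   1.6  18.7] z [62.9 65.6 67.8]
bottle 95 x [-4.2  4.2] y [28.8 33.1 37.5] z [72.1 73.6 75.4]
wtop 1526 x [-17.   18.1] y [-48.8 -32.  -15.8] z [67.3 69.1 70.6]
0.055 10 -15.6
0.06 21 -15.6
0.065 173 -13.5
```

View pics/w12.png

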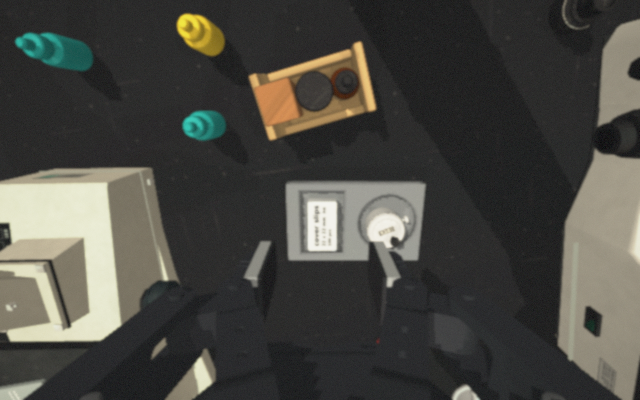

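The final view shows wedge (275,102), case (313,90) and bottle (345,83) locked in the carrier. The carton (322,225) lies flat in the oblong recess, the counter (385,225) is in the round one, and the eyepiece (580,12) is untouched. The gripper is clear, so I hand in.

```bash
python3 -c "
from cell import robot
print(robot.hand_in())"
```

```text
the job is handed in; nothing more can be done
None
```

The job is handed in at about 40 s of the 144 s: the bottle and case are wedged tight in the carrier (the wedge held after release), the counter and carton sit in their tray recesses, and the spare eyepiece was not touched.

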